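Lift a pot carrier out of the specimen drawer and hold it level

ROBOT

A 6-joint arm with a two-finger parallel gripper is mounted at the origin on the work surface. World frame = base frame: x ahead of the robot, y to its left, z up, the work surface at z = 0. Lengths are in m, angles in rad, forces in N, time in s.
With the tool pointing down it reaches from about 0.225 to 0.725 m from the base axis. Payload 3.1 kg.
Tool frame: the origin (TCP) lies between the finger pads; the fingertips stand 17 mm ahead of it and the grasp point (between the pads) lies 2 mm behind it; z points along the fingers, y is the direction in which the jaws open and shut (so a half turn about z gives the same grasp; the last joint's range is limited). The gripper opens to 85 mm and grips with 20 to 120 N. Pads are 22 mm wide; open, the fingers measure 114 mm over their backs; the gripper's body (76 mm by 85 mm) begins 54 mm behind the grasp point. The pads swing forward as they close: fully open they stand 13 mm farther back than shut.
Start: joints at [-1.292, 0.048, 0.099, 1.622, 0, 1.443], TCP at [0.208, -0.482, 0.248] pointing down, gripper open.
Joint ranges: [-2.91, 2.91], [-0.99, 1.94], [-1.21, 1.42], [-2.12, 2.29], [-1.49, 1.47], [-3.14, 3.14]. Speed limits (rad/s): [2.79, 2.79, 3.14, 3.14, 3.14, 3.14].

INTERFACE

Orientations are given as a unit quaternion [x, y, z, w].
In Python, from plant import r gives the robot as it stands.
- The arm moves only by the tool carry_out, never from a script. Its argument "targets" is a list of rows, each an object of numbers: "tx", "ty", "tz": the shift along the tool's x, y, z in cm; "spin": the turn about the tool's z in degrees; "gripper": the closure, from 0 (fully open) to 1 (shut). A call has 1 to 20 rows; each row is the pose to reach, as a shift and turn from the pose commanded when the call began, along the tool's axes at that moment; what a row does not reach only later rows make up. A row lasts 1/10 s, in which the tool goes at most 50 mm and 8.59 degrees, less where a joint would pass 70% of its speed; a pose out of reach is approached as far as the arm can. A call with a gripper value outside its range is refused whole. The fingers move at their own pace and stop on an object; "force" is the grip in N (left out, the last holds). Time passes only in rows, so rows that repeat a pose let the fingers close. It gives the time, the measured TCP pose, the force and the opening at its end, in the units of the state.
- r.state(): the state, without advancing time (a new reading comes with each control period).
- r.grab_frame(name): name is "side" or "top" or "wrist"; returns (picture, depth): 384x512x3 uint8, blue, green, red; 384x512 float32, m along the optical axis (not along the pixel's ray), 0 where there is no reading.
- r.calibration(name): a dict with "camera_matrix" (3x3 intrinsics, pixels), "T" (4x4, takes a point from camera to world coordinates). Camera axes: x right, y down, z forward; pixel columns grow to the right and rows downward; lengths in m; the calibration is good to about 2 mm. A picture is of the moment at which its call begins: read the wrist's pose just before it. calibration takes no time and is no camera call; for the wrist camera it gives the pose at the moment of the call.
- r.hand_in(): hands the job in, once; it reports no verdict.
The state is a dict: "time_s": time; "q": joint angles; "joint_velocities": joint speeds; "effort": joint torques, N m; "eef_pos": TCP position; "orientation": TCP orientation; "wrist_force": force on the tool from outside, world axes, zero at the start; "moment": the same for the moment, N m; "width": finger opening in m.
Only numpy, scipy, OpenCV 4.12 (cv2) and the standard library are available. Lean on these libraries where they do the work, as an engineer would, in place of code of your own. Each camera call takes 0.05 s, during which the arm holds its last target. There are 200 camera calls.

TASK

Pull the drawer of the low specimen cabinet fully open, then take the white carrier tray inside it by its orange upright grip and lift it, with its two amber pots still standing in their wells, until the tray is at least 12 cm above the top of the cabinet. Keep the tray level all the way and finish while holding it there over the open drawer, still and level, so the pots can be inspected; do not put it down or let go. Leave the drawer open and do not disturb anything else on the bench or on the cabinet.

Things in the scene. Friction and masses are not known exactly. Their poses are not given: they have to be found in the camera images.
- cab: Low bench-top cabinet, fixed, grey with a blue drawer front: 260 deep (its x) x 300 wide (its y) x 90 high mm; its place and yaw on the bench vary. Origin at the centre of its underside; its +x points to its back, its drawer slides out along its -x. Its top is 90 mm above the bench; the roof covers the closed drawer.
- cab_drawer0 (a joint): How far the drawer is pulled out, in m: 0 closed, about 0.18 at its stop. Light friction (1 to 2 N), stays where it is left. Drawer floor (top face) 22 mm above the bench; the inside is 215 mm front to back and 258 mm wide; its walls are 6 mm thick with their top 68 mm above the bench, and the blue front panel is 15 mm thick with its top 76 mm above the bench.
- cab_drawer0_handle (a point): Centre of the drawer's straight black bar handle, 52 mm above the bench: 11 mm thick round bar, 120 mm long along the cabinet's y, its centre line 35 mm in front of the drawer's face (29 mm free gap behind it); the two stalks that carry it are 51 mm either side of its centre. Axes as the cabinet's. It moves with the drawer.
- tray_grip (a point): Grip point on the tray's orange upright grip plate, over the tray's centre, 36 mm above its underside (14 mm below the grip's top). Grip plate: 12 mm thick (x), 60 mm long (y), from 4 to 50 mm above the tray's underside. Axes are the tray's, z up; x roughly along the drawer's slide.
- well_left (a point): Centre of the well for one pot, on the tray's top face (4 mm above its underside), 58 mm from the tray's centre along the tray's +y: a white ring 40 mm inner and 48 mm outer diameter, 9 mm high.
- well_right (a point): Centre of the other well, 58 mm from the tray's centre along the tray's -y; the same ring.
- pot_left_mid (a point): Centre, half-way up, of the amber pot with a white cap that stands loose in the well at the tray's +y: diameter 34, height 40 mm, about 35 g; z axis up along the pot.
- pot_right_mid (a point): Centre of the same sort of pot in the well at the tray's -y.
- tray: White carrier tray, plate 90 (its x) x 170 (its y) x 4 mm; origin at the centre of its underside. With grip and pots about 220 g. It lies loose on the drawer floor in the front half of the drawer, somewhat off centre and turned by up to 0.1 rad; hidden until the drawer is open; it moves with the drawer.
- reagent_mid (a point): Bystander: amber bottle with blue cap, diameter 70, height 150 mm; its centre.
- tipbox_mid (a point): Bystander: blue pipette-tip box with clear lid, 85 x 120 x 63 mm; its centre.
- dishes_mid (a point): Bystander: stack of three clear round dishes, diameter 90, 41 mm high; its centre.
- beaker_mid (a point): Bystander: glass beaker, diameter 70, height 90 mm; its centre.
- sparepot_mid (a point): Bystander: amber pot with a green cap standing on the cabinet's top, diameter 34, height 40 mm; its centre.
- slidebox_mid (a point): Bystander: yellow slide box on the cabinet's top, 60 x 100 x 32 mm; its centre.

How it is judged:
On the way, in this order (a step that is already met when the one before it is completed fails the run):
1. the drawer is pulled open (more than 145 mm of about 180), the tray still in it (value of joint cab_drawer0 above 0.145 m and height (world z) of tray_grip below 0.075 m), for 0.2 s.
2. the tray is in the grip and clear of the drawer, pots in their wells (height (world z) of tray_grip above 0.13 m and contact force between the fingers and tray above 1 N and contact force between tray and cab below 0.1 N), for 0.1 s.
At the end, for the whole second after the job is handed in: Only the fingers carry the tray: underside 110 mm or more above the cabinet's top, tilt under 0.12 rad, slower than 0.03 m/s and 0.2 rad/s; pots within 0.2 rad of upright, centres within 28 mm of the well sites; drawer open over 120 mm; grip within 220 mm of its handle in plan (height (world z) of tray_grip above 0.236 m and angle between tray_grip's own z axis and vertical below 0.12 rad and linear speed of tray below 0.03 m/s and angular speed of tray below 0.2 rad/s and contact force between the fingers and tray above 1 N and contact force between tray and cab below 0.1 N and distance between pot_left_mid and well_left below 0.028 m and distance between pot_right_mid and well_right below 0.028 m and angle between each of pot_left_mid, pot_right_mid's own z axis and vertical below 0.2 rad and value of joint cab_drawer0 above 0.12 m and horizontal distance between tray_grip and cab_drawer0_handle below 0.22 m); the arm keeps its last pose, push and grip.
It fails at once if the tray is tipped by more than 0.35 rad (20 degrees) (angle between tray_grip's own z axis and vertical above 0.35 rad).
It fails at once if a pot leaves its well (distance between pot_left_mid and well_left above 0.04 m or distance between pot_right_mid and well_right above 0.04 m).
It fails at once if a bystander is moved by more than 30 mm (distance of any of reagent_mid, tipbox_mid, dishes_mid, beaker_mid, sparepot_mid, slidebox_mid from where it was at the start of the episode above 0.03 m).
It also fails if it takes over 54 s, if anything falls off the work surface, if the arm or the gripper's body presses on something with over 40 N, if the wrist force passes 120 N, or if a joint passes its speed limit or range.

## Working session

There is one attempt and no reset: what is moved stays moved. The work goes in short steps, Python scripts to look and compute and a tool call to move; the robot and the scene stay as the last step left them, time stands still between calls to the robot, and variables do not carry over. Pictures are saved under pics/ and viewed, about 8 in all and at most 12, crops included, and the job is handed in when it is done.

Besides the shell and the picture viewer there is one more tool, called after "Emit:" as name(argument=value, ...) on one line, values as JSON. carry_out: Moves the arm, as the interface text tells. Its arguments: {"type":"object","properties":{"targets":{"type":"array","items":{"type":"object","properties":{"tx":{"type":"number"},"ty":{"type":"number"},"tz":{"type":"number"},"spin":{"type":"number"},"gripper":{"type":"number"}}}},"force":{"type":"number"}},"required":["targets"]}

```bash
mkdir -p pics; cat > h.py <<'E'
import numpy as np, cv2
from plant import r
def snap(n,f):
    c=r.calibration(n); p,d=r.grab_frame(n); cv2.imwrite(f'pics/{f}.png',p)
    np.savez(f'pics/{f}.npz',d=d,K=c["camera_matrix"],T=c["T"]); return p,d
def cloud(f):
    z=np.load(f'pics/{f}.npz'); d=z['d'];K=np.array(z['K']);T=z['T']
    v,u=np.mgrid[:d.shape[0],:d.shape[1]]
    P=np.stack([(u-K[0,2])/K[0,0]*d,(v-K[1,2])/K[1,1]*d,d],-1)
    return P@T[:3,:3].T+T[:3,3]
E
python3 - <<'E'
from h import *
print(r.state())
a,_=snap('top','top0'); b,_=snap('side','side0')
cv2.imwrite('pics/both0.png',np.vstack([a,b])[:, :])
P=cloud('top0'); print(r.calibration('top'))
E
```

```text
{'time_s': 0.0, 'q': array([-1.29180287e+00,  4.87441952e-02,  9.75687699e-02,  1.62199255e+00,
        2.32631007e-05,  1.44296934e+00]), 'joint_velocities': array([ 4.57247740e-05, -4.38460775e-05,  5.99166029e-04, -6.20511705e-04,
        1.31390470e-03,  2.37802806e-04]), 'effort': array([ 3.69978516e-04, -3.38787675e+01,  3.20012963e+01,  2.03388941e-02,
       -3.05934759e-05, -1.21773380e-05]), 'eef_pos': array([ 0.20755966, -0.48160036,  0.24710595]), 'orientation': array([ 9.79382688e-01,  2.02010256e-01, -7.79449453e-05, -1.18331910e-03]), 'wrist_force': array([ 0.50618206, -0.27514537,  0.44354513]), 'moment': array([-0.01780592,  0.00380225,  0.04662938]), 'width': 0.0854467057108377}
{'camera_matrix': array([[370.64426953,   0.        , 248.47858066],
       [  0.        , 370.64426953, 194.16509666],
       [  0.        ,   0.        ,   1.        ]]), 'T': array([[ 0.00284877, -0.99524732,  0.0973379 ,  0.48010226],
       [-0.99980718, -0.00472588, -0.01905942,  0.01212992],
       [ 0.01942884, -0.09726483, -0.99506888,  1.23078157],
       [ 0.        ,  0.        ,  0.        ,  1.        ]])}
```

View pics/top0.png

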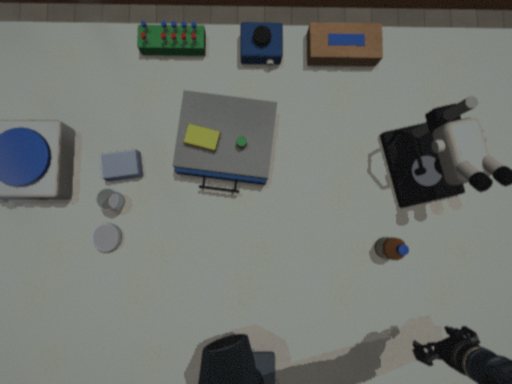

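View pics/side0.png

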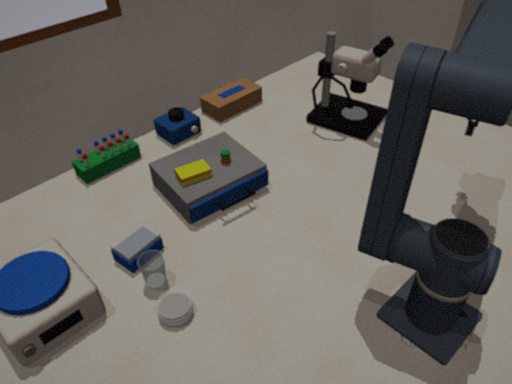

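The top view shows the cabinet at cols 175–277, rows 90–185, with the handle bar from about (200,188) to (238,192). The slide box is at (201,137) and the spare pot at (241,142). The side view agrees.

```bash
python3 - <<'E'
from h import *
P=cloud('top0'); z=P[...,2]
m=np.zeros(z.shape,bool); m[80:200,165:290]=1
t=m&(abs(z-.09)<.008); pts=P[t]; print(t.sum(),np.median(pts[:,2]))
n,l,s,c=cv2.connectedComponentsWithStats(t.astype(np.uint8)); t=l==1+np.argmax(s[1:,4])
f=cv2.convexHull(P[t][:,:2].astype(np.float32)); R=cv2.minAreaRect(f); print(R,cv2.boxPoints(R))
img=cv2.imread('pics/top0.png'); g=img.max(2)
h=np.zeros_like(m);h[176:196,194:245]=1
hb=h&(g<60)
print(np.round(P[185:195,218],3))
# handle dark pixels projected to z=.052
d=np.load('pics/top0.npz');K=d['K'];T=d['T']
v,u=np.nonzero(hb)
ray=np.stack([(u-K[0,2])/K[0,0],(v-K[1,2])/K[1,1],np.ones(len(u))],-1)@T[:3,:3].T
Q=T[:3,3]+ray*((.0575-T[2,3])/ray[:,2])[:,None]
zz=z[hb]; k=(zz>.04)&(zz<.065); print(k.sum(),cv2.minAreaRect(Q[k][:,:2].astype(np.float32)),Q[k].mean(0))
cv2.imwrite('pics/hc.png',cv2.resize(img[80:205,165:290],None,fx=4.5,fy=4.5,interpolation=cv2.INTER_CUBIC))
E
```

```text
6513 0.08909664812172835
((0.7824745178222656, 0.06477323174476624), (0.3004104793071747, 0.24892078340053558), 83.16646575927734) [[ 0.6410261  -0.06955601]
 [ 0.8881785  -0.09917389]
 [ 0.92392296  0.19910248]
 [ 0.6767705   0.22872035]]
[[ 0.631  0.091 -0.002]
 [ 0.627  0.09   0.001]
 [ 0.624  0.09   0.002]
 [ 0.614  0.087  0.057]
 [ 0.611  0.087  0.059]
 [ 0.608  0.087  0.052]
 [ 0.611  0.09  -0.001]
 [ 0.607  0.09   0.003]
 [ 0.604  0.09  -0.002]
 [ 0.601  0.09   0.   ]]
155 ((0.6261293888092041, 0.07489106059074402), (0.13801085948944092, 0.04097152128815651), 83.12767028808594) [0.62618566 0.07983031 0.0575    ]
```

View pics/hc.png

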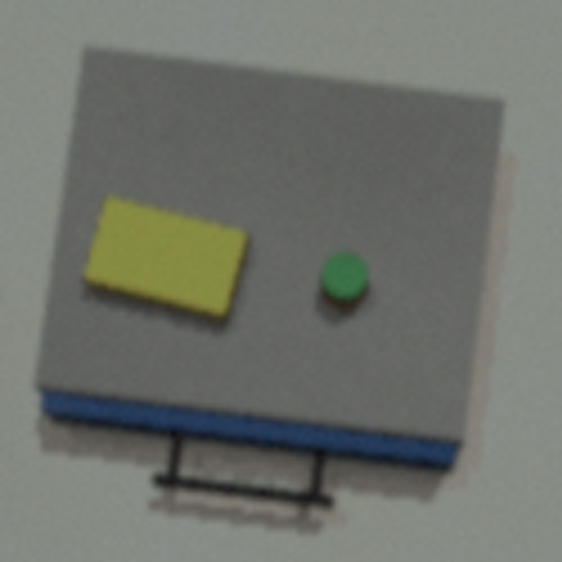

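```bash
cat >> h.py <<'E'
from scipy.spatial.transform import Rotation as Ro
def rel(x,y,z,a=None):
    s=r.state(); R=Ro.from_quat(s['orientation']).as_matrix()
    t=R.T@(np.array([x,y,z])-s['eef_pos']); a0=np.arctan2(R[1,0],R[0,0])
    print('cm',np.round(t*100,2),'spin',None if a is None else round(np.degrees((a0-a+np.pi)%(2*np.pi)-np.pi),2),'a0',round(a0,4),'tcp',np.round(s['eef_pos'],4),'w',round(s['width'],4),'F',np.round(s['wrist_force'],2),'t',s['time_s'])
E
python3 -c "
from h import *
rel(.611,.0855,.22,1.4514)"
```

```text
cm [ 59.49 -36.12   2.82] spin -59.85 a0 0.4068 tcp [ 0.2076 -0.4817  0.2472] w 0.0853 F [-0.34  0.63  0.69] t 0.1
```

Emit:
carry_out(targets=[{"tx": 59.5,"ty": -36.1,"tz": 2.8,"spin": -59.85,"gripper": 0.7},{"tx": 59.5,"ty": -36.1,"tz": 2.8,"spin": -59.85,"gripper": 0.7},{"tx": 59.5,"ty": -36.1,"tz": 2.8,"spin": -59.85,"gripper": 0.7},{"tx": 59.5,"ty": -36.1,"tz": 2.8,"spin": -59.85,"gripper": 0.7},{"tx": 59.5,"ty": -36.1,"tz": 2.8,"spin": -59.85,"gripper": 0.7},{"tx": 59.5,"ty": -36.1,"tz": 2.8,"spin": -59.85,"gripper": 0.7},{"tx": 59.5,"ty": -36.1,"tz": 2.8,"spin": -59.85,"gripper": 0.7},{"tx": 59.5,"ty": -36.1,"tz": 2.8,"spin": -59.85,"gripper": 0.7},{"tx": 59.5,"ty": -36.1,"tz": 2.8,"spin": -59.85,"gripper": 0.7},{"tx": 59.5,"ty": -36.1,"tz": 2.8,"spin": -59.85,"gripper": 0.7},{"tx": 59.5,"ty": -36.1,"tz": 2.8,"spin": -59.85,"gripper": 0.7},{"tx": 59.5,"ty": -36.1,"tz": 2.8,"spin": -59.85,"gripper": 0.7},{"tx": 59.5,"ty": -36.1,"tz": 2.8,"spin": -59.85,"gripper": 0.7},{"tx": 59.5,"ty": -36.1,"tz": 2.8,"spin": -59.85,"gripper": 0.7},{"tx": 59.5,"ty": -36.1,"tz": 2.8,"spin": -59.85,"gripper": 0.7},{"tx": 59.5,"ty": -36.1,"tz": 2.8,"spin": -59.85,"gripper": 0.7},{"tx": 59.5,"ty": -36.1,"tz": 2.8,"spin": -59.85,"gripper": 0.7},{"tx": 59.5,"ty": -36.1,"tz": 2.8,"spin": -59.85,"gripper": 0.7},{"tx": 59.5,"ty": -36.1,"tz": 2.8,"spin": -59.85,"gripper": 0.7},{"tx": 59.5,"ty": -36.1,"tz": 2.8,"spin": -59.85,"gripper": 0.7}])

```text
time_s: 2.1
eef_pos: [0.6111, 0.0838, 0.2211]
orientation: [0.749, 0.663, 0.0, 0.0]
wrist_force: [0.4, 0.7, -0.1]
width: 0.0257
```

```bash
python3 -c "
from h import *
snap('wrist','w1'); rel(.611,.0855,.052,1.4514)"
```

```text
cm [ 0.15 -0.05 16.89] spin -0.07 a0 1.4501 tcp [0.6112 0.084  0.2209] w 0.0258 F [ 0.08  0.1  -0.04] t 2.15
```

View pics/w1.png

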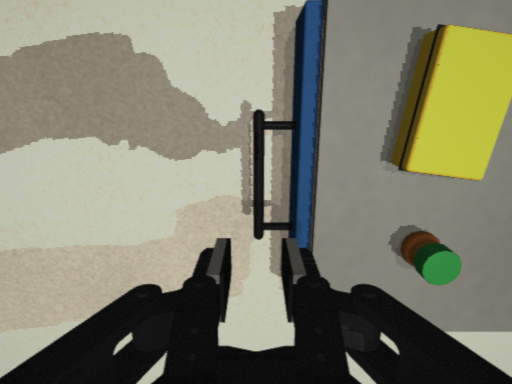

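The wrist view shows the black bar from (258,112) to (259,237), with the blue front edge right of it at cols 293–320.

```bash
python3 -c "
from h import *
P=cloud('w1')
for u,v in [(258,116),(258,150),(258,174),(259,200),(259,233),(312,60),(305,200)]: print(np.round(P[v,u],4))
d=np.load('pics/w1.npz')
p=P[115:235,256:262].reshape(-1,3); p=p[abs(p[:,2]-.055)<.008]; print(p.mean(0),cv2.fitLine(p[:,:2].astype(np.float32),2,0,.01,.01).ravel())
"
```

```text
[0.6206 0.1443 0.0579]
[0.6169 0.1134 0.0572]
[0.6142 0.0905 0.0577]
[0.612  0.0638 0.0563]
[0.6079 0.0296 0.0589]
[0.6692 0.1835 0.0765]
[0.6543 0.0664 0.08  ]
[0.61447352 0.08885997 0.05765123] [0.11855401 0.9929476  0.6144735  0.08885997]
```

```bash
python3 -c "
from h import *
rel(.614,.088,.050,1.4520)"
```

```text
cm [ 0.43  0.22 17.09] spin -0.11 a0 1.4501 tcp [0.6112 0.084  0.2209] w 0.0258 F [ 0.08  0.1  -0.04] t 2.15
```

Emit:
carry_out(targets=[{"tx": 0.4,"ty": 0.2,"tz": 3,"spin": -0.1,"gripper": 0.7},{"tx": 0.4,"ty": 0.2,"tz": 6,"spin": -0.1,"gripper": 0.7},{"tx": 0.4,"ty": 0.2,"tz": 9,"spin": -0.1,"gripper": 0.7},{"tx": 0.4,"ty": 0.2,"tz": 11.5,"spin": -0.1,"gripper": 0.7},{"tx": 0.4,"ty": 0.2,"tz": 13.5,"spin": -0.1,"gripper": 0.7},{"tx": 0.4,"ty": 0.2,"tz": 15.5,"spin": -0.1,"gripper": 0.7},{"tx": 0.4,"ty": 0.2,"tz": 17,"spin": -0.1,"gripper": 0.7},{"tx": 0.4,"ty": 0.2,"tz": 17,"spin": -0.1,"gripper": 0.7}])

```text
time_s: 2.95
eef_pos: [0.6132, 0.0882, 0.0515]
orientation: [0.748, 0.664, -0.0, -0.0]
wrist_force: [-3.8, -0.1, 3.3]
width: 0.0256
```

Emit:
carry_out(targets=[{"gripper": 1},{"gripper": 1},{"gripper": 1},{"gripper": 1},{"gripper": 1}], force=25)

```text
schema error: expected keys tx, ty, tz, spin, gripper
```

```bash
python3 -c "
from h import *
rel(.614-.993*.178,.088+.119*.178,.050,1.4520)"
```

```text
cm [ 1.000e-02 -1.772e+01  1.500e-01] spin 0.04 a0 1.4527 tcp [0.6132 0.0882 0.0515] w 0.0256 F [-3.79 -0.09  3.32] t 2.95
```

Emit:
carry_out(targets=[{"tx": 0,"ty": 0,"tz": 0,"spin": 0,"gripper": 1},{"tx": 0,"ty": 0,"tz": 0,"spin": 0,"gripper": 1},{"tx": 0,"ty": 0,"tz": 0,"spin": 0,"gripper": 1},{"tx": 0,"ty": 0,"tz": 0,"spin": 0,"gripper": 1},{"tx": 0,"ty": 0,"tz": 0,"spin": 0,"gripper": 1}], force=25)

```text
time_s: 3.45
eef_pos: [0.6142, 0.0884, 0.0511]
orientation: [0.748, 0.664, 0.0, 0.0]
wrist_force: [-1.1, -1.5, 6.2]
width: 0.0101
```

Emit:
carry_out(targets=[{"tx": 0,"ty": -0.3,"tz": 0,"spin": 0,"gripper": 1},{"tx": 0,"ty": -0.8,"tz": 0,"spin": 0,"gripper": 1},{"tx": 0,"ty": -1.6,"tz": 0,"spin": 0,"gripper": 1},{"tx": 0,"ty": -2.6,"tz": 0,"spin": 0,"gripper": 1},{"tx": 0,"ty": -3.7,"tz": 0,"spin": 0,"gripper": 1},{"tx": 0,"ty": -4.8,"tz": 0,"spin": 0,"gripper": 1},{"tx": 0,"ty": -5.9,"tz": 0,"spin": 0,"gripper": 1},{"tx": 0,"ty": -7,"tz": 0,"spin": 0,"gripper": 1},{"tx": 0,"ty": -8.1,"tz": 0,"spin": 0,"gripper": 1},{"tx": 0,"ty": -9.2,"tz": 0,"spin": 0,"gripper": 1},{"tx": 0,"ty": -10.3,"tz": 0,"spin": 0,"gripper": 1},{"tx": 0,"ty": -11.4,"tz": 0,"spin": 0,"gripper": 1},{"tx": 0,"ty": -12.5,"tz": 0,"spin": 0,"gripper": 1},{"tx": 0,"ty": -13.6,"tz": 0,"spin": 0,"gripper": 1},{"tx": 0,"ty": -14.7,"tz": 0,"spin": 0,"gripper": 1},{"tx": 0,"ty": -15.8,"tz": 0,"spin": 0,"gripper": 1},{"tx": 0,"ty": -16.7,"tz": 0,"spin": 0,"gripper": 1},{"tx": 0,"ty": -17.2,"tz": 0,"spin": 0,"gripper": 1},{"tx": 0,"ty": -17.5,"tz": 0,"spin": 0,"gripper": 1},{"tx": 0,"ty": -17.5,"tz": 0,"spin": 0,"gripper": 1}])

```text
time_s: 5.45
eef_pos: [0.4391, 0.1097, 0.051]
orientation: [0.747, 0.665, 0.0, -0.0]
wrist_force: [-0.6, 0.2, 7.5]
width: 0.0099
```

Emit:
carry_out(targets=[{"tx": 0,"ty": 0,"tz": 0,"spin": 0,"gripper": 0.7},{"tx": 0,"ty": 0,"tz": 0,"spin": 0,"gripper": 0.7},{"tx": 0,"ty": 0,"tz": 0,"spin": 0,"gripper": 0.7},{"tx": 0,"ty": 0,"tz": 0,"spin": 0,"gripper": 0.7},{"tx": 0,"ty": 0,"tz": -2,"spin": 0,"gripper": 0.7},{"tx": 0,"ty": 0,"tz": -5,"spin": 0,"gripper": 0.7},{"tx": 0,"ty": 0,"tz": -9,"spin": 0,"gripper": 0.7},{"tx": -2,"ty": 2,"tz": -13,"spin": 0,"gripper": 0.7},{"tx": -4,"ty": 6,"tz": -17,"spin": 0,"gripper": 0.7},{"tx": -5,"ty": 9,"tz": -20,"spin": 0,"gripper": 0.7},{"tx": -5,"ty": 10.5,"tz": -22,"spin": 0,"gripper": 0.7},{"tx": -5,"ty": 10.5,"tz": -22,"spin": 0,"gripper": 0.7},{"tx": -5,"ty": 10.5,"tz": -22,"spin": 0,"gripper": 0.7}])

```text
time_s: 6.75
eef_pos: [0.5382, 0.0469, 0.2693]
orientation: [0.748, 0.664, -0.001, -0.001]
wrist_force: [-0.4, 0.0, -0.0]
width: 0.0259
```

```bash
python3 -c "
from h import *
snap('wrist','w2'); rel(.55,.1,.25)"
```

```text
cm [5.39 0.64 1.85] spin None a0 1.4531 tcp [0.5374 0.0472 0.2685] w 0.0256 F [-0.69  0.5   0.38] t 6.8
```

View pics/w2.png

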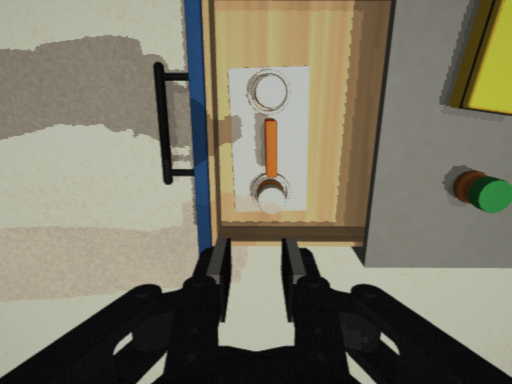

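The wrist view shows the drawer open and the tray at cols 230–308, rows 66–213. The orange grip runs from (271,120) to (272,178), and the pots are at (270,91) and (272,190).

```bash
python3 -c "
from h import *
P=cloud('w2'); img=cv2.imread('pics/w2.png').astype(int)
b,g,rr=img[...,0],img[...,1],img[...,2]
m=(rr>140)&(g<130)&(b<80); m[:100]=0;m[200:]=0; m[:,:250]=0;m[:,300:]=0
p=P[m]; print(m.sum(),np.percentile(p[:,2],[2,50,98]))
p=p[abs(p[:,2]-np.percentile(p[:,2],80))<.008]; print(len(p),p.mean(0),cv2.minAreaRect(p[:,:2].astype(np.float32)))
for u,v in [(270,91),(272,199),(271,122),(271,175),(240,150),(300,150),(225,150),(161,75),(168,175)]: print(u,v,np.round(P[v,u],4))
for vv in (91,197):
  q=P[vv-25:vv+25,245:298].reshape(-1,3); q=q[(q[:,2]>.055)&(q[:,2]<.08)]; print(len(q),q.mean(0))
t=P[60:218,225:312].reshape(-1,3); t=t[abs(t[:,2]-.026)<.004]; 
w=(img.min(2)>150); w[:60]=0;w[218:]=0;w[:,:225]=0;w[:,312:]=0
t=P[w]; t=t[t[:,2]<.033]; print(len(t),cv2.minAreaRect(t[:,:2].astype(np.float32)))
"
```

```text
596 [0.07059229 0.07238879 0.07393974]
592 [0.5568043  0.07146808 0.07235247] ((0.5565233826637268, 0.07005351781845093), (0.059044256806373596, 0.010764900594949722), 84.18086242675781)
270 91 [0.5619 0.1284 0.066 ]
272 199 [0.5521 0.0144 0.0678]
271 122 [0.5595 0.0983 0.0723]
271 175 [0.5537 0.0429 0.0718]
240 150 [0.5209 0.0668 0.0267]
300 150 [0.5921 0.0585 0.0276]
225 150 [0.5026 0.0684 0.0231]
161 75 [0.4524 0.1575 0.0553]
168 175 [0.4385 0.0528 0.0563]
786 [0.56190357 0.12806546 0.0663413 ]
694 [0.55076167 0.0163444  0.06631241]
6623 ((0.557098925113678, 0.06992863118648529), (0.1703183799982071, 0.09101852774620056), 84.78619384765625)
```

```bash
python3 -c "
from h import *
rel(.5567,.0703,.056,1.473)"
```

```text
cm [ 2.53  1.72 21.24] spin -1.14 a0 1.4531 tcp [0.5374 0.0472 0.2685] w 0.0256 F [-0.69  0.5   0.38] t 6.8
```

Emit:
carry_out(targets=[{"tx": 2.5,"ty": 1.7,"tz": 1,"spin": -1.1,"gripper": 0.5},{"tx": 2.5,"ty": 1.7,"tz": 4,"spin": -1.1,"gripper": 0.5},{"tx": 2.5,"ty": 1.7,"tz": 8,"spin": -1.1,"gripper": 0.5},{"tx": 2.5,"ty": 1.7,"tz": 11,"spin": -1.1,"gripper": 0.5},{"tx": 2.5,"ty": 1.7,"tz": 13.5,"spin": -1.1,"gripper": 0.5},{"tx": 2.5,"ty": 1.7,"tz": 15,"spin": -1.1,"gripper": 0.5},{"tx": 2.5,"ty": 1.7,"tz": 15.5,"spin": -1.1,"gripper": 0.5},{"tx": 2.5,"ty": 1.7,"tz": 15.5,"spin": -1.1,"gripper": 0.5},{"tx": 2.5,"ty": 1.7,"tz": 15.5,"spin": -1.1,"gripper": 0.5}])

```text
time_s: 7.7
eef_pos: [0.5589, 0.07, 0.1167]
orientation: [0.741, 0.672, 0.001, 0.001]
wrist_force: [-0.7, 0.4, -0.4]
width: 0.0426
```

```bash
python3 -c "
from h import *
snap('wrist','w3'); rel(.5567,.0703,.056,1.473)"
```

```text
cm [ 0.   -0.28  6.12] spin -0.04 a0 1.4724 tcp [0.5593 0.07   0.1172] w 0.0426 F [-0.56  0.82 -0.19] t 7.75
```

View pics/w3.png

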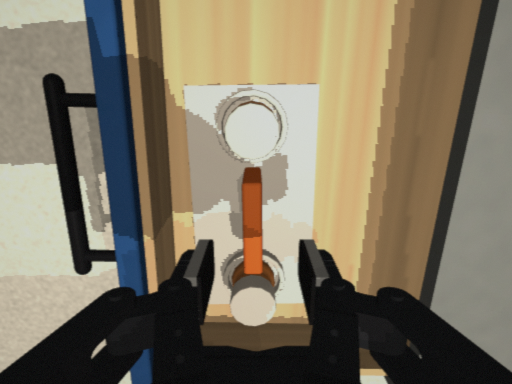

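The grip at cols 244–262 lies between the pads (inner edges about 212 and 302), roughly 3 mm left of centre. That agrees with the computed −0.28 cm correction.

Emit:
carry_out(targets=[{"tx": 0,"ty": -0.3,"tz": 1,"spin": 0,"gripper": 0.5},{"tx": 0,"ty": -0.3,"tz": 2.5,"spin": 0,"gripper": 0.5},{"tx": 0,"ty": -0.3,"tz": 4,"spin": 0,"gripper": 0.5},{"tx": 0,"ty": -0.3,"tz": 5.2,"spin": 0,"gripper": 0.5},{"tx": 0,"ty": -0.3,"tz": 6,"spin": 0,"gripper": 0.5},{"tx": 0,"ty": -0.3,"tz": 6,"spin": 0,"gripper": 0.5},{"tx": 0,"ty": -0.3,"tz": 6,"spin": 0,"gripper": 0.5}])

```text
time_s: 8.45
eef_pos: [0.5551, 0.0702, 0.055]
orientation: [0.741, 0.671, -0.0, -0.0]
wrist_force: [-0.3, -0.7, -0.2]
width: 0.043
```

Emit:
carry_out(targets=[{"tx": 0,"ty": 0,"tz": 0,"spin": 0,"gripper": 0.7},{"tx": 0,"ty": 0,"tz": 0,"spin": 0,"gripper": 0.78},{"tx": 0,"ty": 0,"tz": 0,"spin": 0,"gripper": 0.82},{"tx": 0,"ty": 0,"tz": 0,"spin": 0,"gripper": 0.86},{"tx": 0,"ty": 0,"tz": 0,"spin": 0,"gripper": 0.9},{"tx": 0,"ty": 0,"tz": 0,"spin": 0,"gripper": 1},{"tx": 0,"ty": 0,"tz": 0,"spin": 0,"gripper": 1},{"tx": 0,"ty": 0,"tz": 0,"spin": 0,"gripper": 1}], force=40)

```text
time_s: 9.25
eef_pos: [0.5559, 0.0702, 0.0561]
orientation: [0.741, 0.671, 0.001, 0.001]
wrist_force: [1.4, 0.1, 4.0]
width: 0.0115
```

Emit:
carry_out(targets=[{"tx": 0,"ty": 0,"tz": -0.2,"spin": 0,"gripper": 1},{"tx": 0,"ty": 0,"tz": -0.5,"spin": 0,"gripper": 1},{"tx": 0,"ty": 0,"tz": -1,"spin": 0,"gripper": 1},{"tx": 0,"ty": 0,"tz": -1.6,"spin": 0,"gripper": 1},{"tx": 0,"ty": 0,"tz": -2.2,"spin": 0,"gripper": 1},{"tx": 0,"ty": 0,"tz": -2.7,"spin": 0,"gripper": 1},{"tx": 0,"ty": 0,"tz": -3,"spin": 0,"gripper": 1},{"tx": 0,"ty": 0,"tz": -3,"spin": 0,"gripper": 1},{"tx": 0,"ty": 0,"tz": -3,"spin": 0,"gripper": 1}])

```text
time_s: 10.15
eef_pos: [0.5553, 0.0702, 0.0854]
orientation: [0.741, 0.671, 0.0, 0.0]
wrist_force: [-0.8, 0.3, -2.6]
width: 0.0114
```

```bash
python3 -c "
from h import *
snap('wrist','w4'); rel(.5567,.0703,.26,1.473)"
```

```text
cm [  0.02   0.16 -17.49] spin -0.04 a0 1.4723 tcp [0.5551 0.0702 0.0851] w 0.0115 F [ 0.49  0.26 -3.28] t 10.2
```

View pics/w4.png

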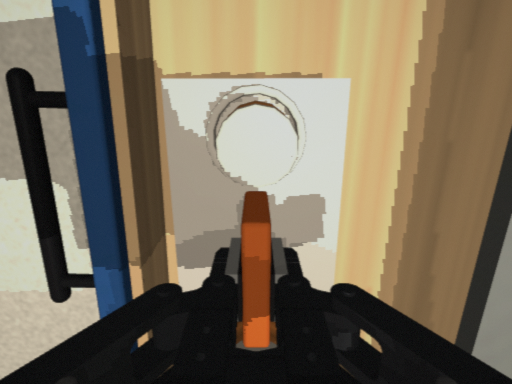

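The plate (cols 240–272) sits between the pads and the pot at (258,143) is standing in its well. The tray looks level and clear of the drawer floor, and the wrist carries about 2–3 N. Lifting on.

Emit:
carry_out(targets=[{"tx": 0,"ty": 0,"tz": -0.3,"spin": 0,"gripper": 1},{"tx": 0,"ty": 0,"tz": -0.9,"spin": 0,"gripper": 1},{"tx": 0,"ty": 0,"tz": -1.8,"spin": 0,"gripper": 1},{"tx": 0,"ty": 0,"tz": -2.9,"spin": 0,"gripper": 1},{"tx": 0,"ty": 0,"tz": -4.1,"spin": 0,"gripper": 1},{"tx": 0,"ty": 0,"tz": -5.3,"spin": 0,"gripper": 1},{"tx": 0,"ty": 0,"tz": -6.5,"spin": 0,"gripper": 1},{"tx": 0,"ty": 0,"tz": -7.7,"spin": 0,"gripper": 1},{"tx": 0,"ty": 0,"tz": -8.9,"spin": 0,"gripper": 1},{"tx": 0,"ty": 0,"tz": -10.1,"spin": 0,"gripper": 1},{"tx": 0,"ty": 0,"tz": -11.3,"spin": 0,"gripper": 1},{"tx": 0,"ty": 0,"tz": -12.5,"spin": 0,"gripper": 1},{"tx": 0,"ty": 0,"tz": -13.7,"spin": 0,"gripper": 1},{"tx": 0,"ty": 0,"tz": -14.9,"spin": 0,"gripper": 1},{"tx": 0,"ty": 0,"tz": -16,"spin": 0,"gripper": 1},{"tx": 0,"ty": 0,"tz": -16.9,"spin": 0,"gripper": 1},{"tx": 0,"ty": 0,"tz": -17.5,"spin": 0,"gripper": 1},{"tx": 0,"ty": 0,"tz": -17.8,"spin": 0,"gripper": 1},{"tx": 0,"ty": 0,"tz": -17.8,"spin": 0,"gripper": 1},{"tx": 0,"ty": 0,"tz": -17.8,"spin": 0,"gripper": 1}])

```text
time_s: 12.2
eef_pos: [0.555, 0.0702, 0.2628]
orientation: [0.741, 0.671, -0.0, -0.0]
wrist_force: [-0.0, -0.4, -3.0]
width: 0.0113
```

Emit:
carry_out(targets=[{"tx": 0,"ty": 0,"tz": 0,"spin": 0,"gripper": 1},{"tx": 0,"ty": 0,"tz": 0,"spin": 0,"gripper": 1},{"tx": 0,"ty": 0,"tz": 0,"spin": 0,"gripper": 1},{"tx": 0,"ty": 0,"tz": 0,"spin": 0,"gripper": 1},{"tx": 0,"ty": 0,"tz": 0,"spin": 0,"gripper": 1},{"tx": 0,"ty": 0,"tz": 0,"spin": 0,"gripper": 1}])

```text
time_s: 12.8
eef_pos: [0.5552, 0.0702, 0.2633]
orientation: [0.741, 0.671, -0.0, 0.0]
wrist_force: [-0.4, -1.2, -2.1]
width: 0.0117
```

```bash
python3 -c "
from h import *
p,d=snap('wrist','w5'); s,_=snap('side','side5'); rel(.5567,.0703,.26,1.473)
print(r.state()['joint_velocities'])
P=cloud('w5')
cv2.imwrite('pics/f.png',np.hstack([cv2.resize(p,(400,300)),cv2.resize(s[90:290,110:377],(400,300))]))
w=p.astype(int).min(2)>150; w[:70]=0;w[215:]=0;w[:,:165]=0;w[:,350:]=0
q=P[w]; m=np.median(q[q[:,2]<.245,2]); k=q[abs(q[:,2]-m)<.008]; print('plate z',m,np.linalg.lstsq(np.c_[k[:,:2],np.ones(len(k))],k[:,2],rcond=None)[0])
print('cap',P[143,258])
"
```

```text
cm [0.02 0.15 0.33] spin -0.04 a0 1.4723 tcp [0.5552 0.0702 0.2633] w 0.0114 F [-0.63  0.43 -1.86] t 12.9
[ 0.00068788 -0.00103649 -0.00130247  0.00073297 -0.00043731 -0.00269063]
plate z 0.23365267478694732 [-0.00098619  0.00058808  0.23415846]
cap [0.56205732 0.12959189 0.27310619]
```

View pics/f.png

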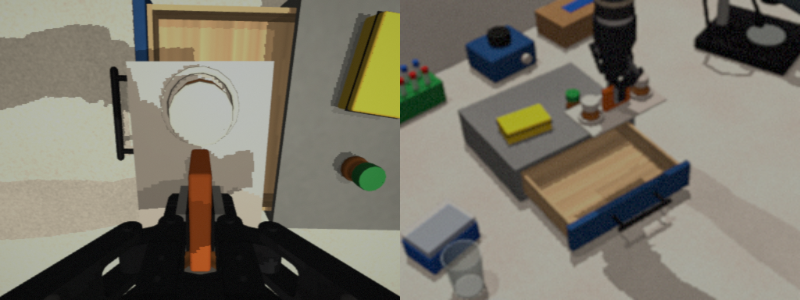

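The tray is held level (slope about 0.001), with its underside near 0.230 m, 14 cm above the cabinet top. Both pots are standing in the side view, the drawer is open, and the slide box and spare pot look undisturbed.

```bash
python3 -c "
from plant import r
print(r.hand_in())"
```

```text
the job is handed in; nothing more can be done
None
```

I pulled the drawer open by about 175 mm using its bar handle. I then gripped the tray's orange plate at 40 N, lifted it straight up, and handed in at 12.9 s while holding it over the open drawer.

- **Height and tilt:** the tray's underside was at about 0.230 m, 14 cm above the cabinet top. Its slope was about 0.001 rad.
- **Stillness and grip:** joint speeds were under 0.003 rad/s, and the finger opening was 11–12 mm on the 12 mm plate.
- **Pots:** both stood in their wells in the last pictures. I measured the left one by depth; the right one I only saw in the side view.
- **Surroundings:** the drawer was still open. The slide box, spare pot, tip box and beaker looked undisturbed. The reagent bottle and dishes were outside the last picture I viewed, so I did not check them.

No check failed or disagreed. One move call was refused for missing keys; I resent it and nothing moved in between. The hand-in gives no verdict.

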